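# Flip the status flag of the blue rack to green

## Robot

A 6-joint arm with a two-finger parallel gripper is mounted at the origin on a cart in front of the work surface, level with it; the furniture and walls round the work are solid. World frame = base frame: x ahead of the robot, y to its left, z up, the work surface at z = 0. Lengths are in mm, angles in degrees, forces in N, time in s.
With the tool pointing down it reaches from about 350 to 850 mm from the base axis. Payload 8.1 kg.
Tool frame: the origin (TCP) lies at the centre of the arm's flange, where the gripper is bolted on; the fingertips stand 173 mm ahead of it and the grasp point (between the pads) lies 155 mm ahead of it; z points along the fingers, y is the line along which they close (so a half turn about z gives the same grasp; the last joint's range is limited). The gripper opens to 85 mm and grips with 20 to 120 N. Pads are 22 mm wide; open, the fingers measure 114 mm over their backs; the gripper's body (76 mm by 85 mm) begins 54 mm behind the grasp point. The pads swing forward as they close: fully open they stand 13 mm farther back than shut.
Start: joints at [-73.419, 7.471, 85.268, -0, 87.261, -4.893], TCP at [219.672, -558.347, 404.692] pointing down, gripper open.
Joint ranges: [-169.43, 169.43], [-51.17, 129.36], [1.28, 143.12], [-76.62, 256.62], [0, 156.53], [-152.29, 152.29]. Speed limits (degrees/s): [136.94, 136.94, 159.86, 180, 180, 180].

## Interface

Orientations are given as [roll, pitch, yaw] about the fixed x, y, z axes, in that order (R = Rz(yaw) Ry(pitch) Rx(roll)).
In Python, from bench import * gives the robot as it stands.
- The arm moves only by the shell command python3 -m jog 'ROWS' [FORCE]. ROWS is text: rows parted by semicolons, each of 7 numbers parted by spaces: the shift along the tool's x, y, z scaled (see below), then the turn, a rotation vector about the tool's x, y, z scaled (see below), then the closure, from -1 (fully open) to 1 (shut). In form: tx ty tz wx wy wz hand; .... A call has 1 to 5 rows; each row shifts and turns the commanded pose from where the row before left it, along the tool's axes as they then stand; what a row does not reach is not made up. The controller multiplies each number of a shift by 0.1 m and each number of a turn by 60 degrees. A row lasts 1/8 s, in which the tool goes at most 62.5 mm and 10.7 degrees, less where a joint would pass 70% of its speed; a pose out of reach is approached as far as the arm can. A call with a number of a shift or a turn outside -1 to 1 is refused whole. A call with a gripper value outside its range is refused whole. The fingers move at their own pace and stop on an object; FORCE is the grip in N (left out, the last holds). Time passes only in rows, so rows that do not move let the fingers close. It gives the time, the measured TCP pose, the force, the opening and the grip force at its end, in the units of the state.
- sense(): the state, without advancing time (a new reading comes with each control period).
- snapshot(name): name is "side" or "top"; returns a dict with "img" (480x640x3 uint8, red, green, blue), "fx", "fy", "cx", "cy" (pixels), "dist" ([k1, k2, p1, p2, k3] as OpenCV has them; the pictures are not rectified), "extrinsics" (4x4, takes a point from camera to world coordinates). Camera axes: x right, y down, z forward; pixel columns grow to the right and rows downward; lengths in mm; the calibration is good to about 2 mm. A picture is of the moment at which its call begins. There is no depth.
- hand_in(): hands the job in; it is judged then, once.
The state is a dict: "time": time; "joint_pos": joint angles; "qd": joint speeds; "joint_efforts": joint torques, N m; "tool_pos": TCP position; "tcp_rot": TCP orientation; "ft_force": force on the tool from outside, world axes, zero at the start; "wrist_torque": the same for the moment, N m; "finger_gap": finger opening in mm; "grip_force": force on a finger pad.
Only numpy, scipy, OpenCV 4.12 (cv2) and the standard library are available. Lean on these libraries where they do the work, as an engineer would, in place of code of your own. Each camera call takes 0.05 s, during which the arm holds its last target. There are 200 camera calls.

## Task

The samples in the blue tube rack are done: flip the status flag that stands in front of the blue rack right over its pivot, from its yellow face to its green face, until it lies fully flat on the other side. Only push it gently with the fingertips (for instance the black thumb tab down first, then the raised board over and down): grip and lift nothing, and do not shove its stand away or tip it. Leave the flag of the red rack, both racks and the other things as they are.

Things in the scene. Friction and masses are not known exactly. Their poses are not given: they have to be found in the camera images.
- blue_stand: Loose stand (0.9 kg) of the flag in front of the blue rack, whose centre is about 105 mm behind it. Origin: centre of the underside, z up, yaw within 0.3 rad (its +y is the robot's left). Dark steel foot 96 (x) x 130 (y) x 14 mm. Two aluminium cheeks, tops 122 mm up, 24 mm wide in y, 74 mm clear between them in x, carry an axle along x; the flag (0.04 kg) turns between them.
- blue_flag (a joint): Angle of the blue rack's flag, rad: 0 = board level on the stand's +y side, yellow up, tab on -y; 1.57 = board straight up; 3.14 = board level on -y, green up. Starts 0 to 0.25. Cushioned stops at 0 and 3.14 (a few mm of give under a hard press). Stiff hinge (0.02 N m, about 0.5 N at the tab): stays at any angle it is left at, never falls by itself. Pushing the tab down raises the board.
- blue_pivot (a point): Middle of the axle of the flag in front of the blue rack, 110 mm above the worktop; its axes are the stand's.
- blue_flag_edge (a point): Middle of the board's free edge, 60 mm from the axle, mid-thickness (flag of the blue rack); turns with the flag. Board 60 mm wide along the axle, 6 mm thick; one face yellow with two black bars, the other green with a white tick.
- blue_flag_tab (a point): Point on the black thumb tab 40 mm from the axle, mid-thickness. The tab is in line with the board on the other side of the axle, 26 mm wide, 5 mm thick, its end 51 mm from the axle (flag of the blue rack); turns with the flag.
- red_stand: Loose stand (0.9 kg) of the flag in front of the red rack, whose centre is about 105 mm behind it. Origin: centre of the underside, z up, yaw within 0.3 rad (its +y is the robot's left). Dark steel foot 96 (x) x 130 (y) x 14 mm. Two aluminium cheeks, tops 122 mm up, 24 mm wide in y, 74 mm clear between them in x, carry an axle along x; the flag (0.04 kg) turns between them.
- red_flag (a joint): Angle of the red rack's flag, rad: 0 = board level on the stand's +y side, yellow up, tab on -y; 1.57 = board straight up; 3.14 = board level on -y, green up. Starts 0 to 0.25. Cushioned stops at 0 and 3.14 (a few mm of give under a hard press). Stiff hinge (0.02 N m, about 0.5 N at the tab): stays at any angle it is left at, never falls by itself. Pushing the tab down raises the board.
- red_pivot (a point): Middle of the axle of the flag in front of the red rack, 110 mm above the worktop; its axes are the stand's.
- red_flag_edge (a point): Middle of the board's free edge, 60 mm from the axle, mid-thickness (flag of the red rack); turns with the flag. Board 60 mm wide along the axle, 6 mm thick; one face yellow with two black bars, the other green with a white tick.
- red_flag_tab (a point): Point on the black thumb tab 40 mm from the axle, mid-thickness. The tab is in line with the board on the other side of the axle, 26 mm wide, 5 mm thick, its end 51 mm from the axle (flag of the red rack); turns with the flag.
- blue_rack: Dark blue moulded tube rack holding closed microtubes that are part of it, 225 (own x) x 60 x 52 mm, loose; origin: centre of the underside. It stands behind its flag, long side roughly parallel to the worktop's front edge. Leave alone.
- red_rack: Red moulded tube rack holding closed microtubes that are part of it, 225 (own x) x 67 x 56 mm, loose; origin: centre of the underside. It stands behind its flag, long side roughly parallel to the worktop's front edge. Leave alone.
- bench_timer: White bench timer 60x64x19 mm, loose, between and nearer than the stands; origin: centre of the underside. Leave alone.
- white_bottle: White screw-cap bottle, 66 mm diameter, 106 mm tall, loose, behind and between the stands; origin: centre of the underside. Leave alone.

How it is judged:
By the outcome, as a careful person would: the job done as asked, in the order asked, and still so for the second after the job is handed in, with the robot touching nothing.
It also fails if it takes over 48 s, if anything falls off the work surface, if the arm or the gripper's body presses on something with over 40 N, if the wrist force passes 120 N, or if a joint passes its speed limit or range.

## Working session

There is one attempt and no reset: what is moved stays moved. The work goes in short steps, Python scripts to look and compute and a shell command to move; the robot and the scene stay as the last step left them, time stands still between calls to the robot, and variables do not carry over. Pictures are saved under pics/ and viewed, at most 10 in all, crops included, and the job is handed in when it is done.

```bash
mkdir -p pics; python3 - <<'E'
from bench import *
import cv2
for n in("top","side"):
    s=snapshot(n);cv2.imwrite(f"pics/{n}0.png",s["img"][:,:,::-1]);print(n,s["fx"],s["fy"],s["cx"],s["cy"],s["dist"],s["extrinsics"])
s=sense();print(s["time"],s["tool_pos"],s["tcp_rot"],s["finger_gap"])
E
```

```text
top 509.08453177403516 509.08453177403516 323.5375570548033 235.7132662287657 [-0.0763899  0.         0.         0.         0.       ] [[-5.30067470e-02 -9.78256565e-01  2.00510292e-01  3.46446660e+02]
 [-9.98590244e-01  5.13651193e-02 -1.33846260e-02  1.48074786e+01]
 [ 2.79436318e-03 -2.00937097e-01 -9.79600161e-01  1.04852792e+03]
 [ 0.00000000e+00  0.00000000e+00  0.00000000e+00  1.00000000e+00]]
side 485.5594878282351 485.5594878282351 315.927927755869 243.83860482950874 [0.02709022 0.         0.         0.         0.        ] [[ 9.99385525e-01 -2.85039802e-02  2.03984280e-02  5.17248497e+02]
 [-2.99788712e-02 -3.93567289e-01  9.18806865e-01 -9.85330402e+02]
 [-1.81614987e-02 -9.18853803e-01 -3.94179969e-01  5.14855762e+02]
 [ 0.00000000e+00  0.00000000e+00  0.00000000e+00  1.00000000e+00]]
0.1 [ 219.61465421 -558.14626759  403.73884022] [-1.79905692e+02 -7.18104267e-03  2.14751551e+01] 85.56908910978393
```

View pics/top0.png

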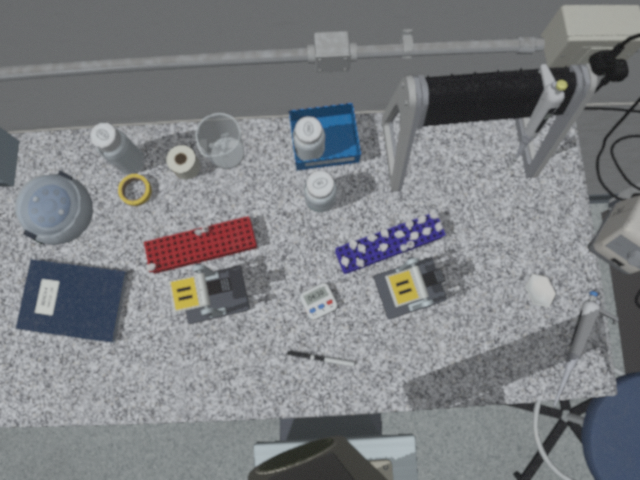

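View pics/side0.png

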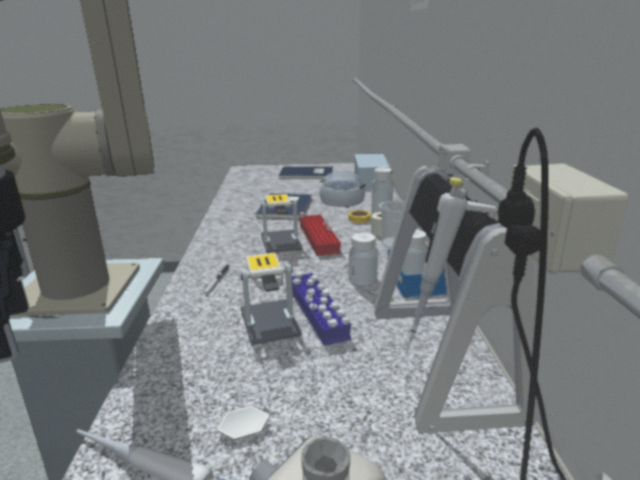

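Top view: blue flag's yellow board is at about (405,287) px with its tab to the right at about (432,272). The side view shows it at (264,263). I'll measure the yellow faces and enlarge both crops.

```bash
cat > h.py <<'E'
from bench import *
import cv2,numpy as np
def ray(s,p):
    K=np.array([[s["fx"],0,s["cx"]],[0,s["fy"],s["cy"]],[0,0,1]])
    q=cv2.undistortPoints(np.array(p,float).reshape(-1,1,2),K,np.array(s["dist"])).reshape(-1,2)
    E=np.array(s["extrinsics"]);d=np.c_[q,np.ones(len(q))]@E[:3,:3].T
    return E[:3,3],d
def onz(s,p,z):
    o,d=ray(s,p);return o+d*((z-o[2])/d[:,2])[:,None]
def tri(s1,p1,s2,p2):
    o1,d1=ray(s1,[p1]);o2,d2=ray(s2,[p2])
    A=np.c_[d1[0],-d2[0]];t=np.linalg.lstsq(A,o2-o1,rcond=None)[0]
    a=o1+t[0]*d1[0];b=o2+t[1]*d2[0];return (a+b)/2,np.linalg.norm(a-b)
E
python3 - <<'E'
from h import *
T=snapshot("top");S=snapshot("side")
tile=[]
for s,(x0,y0) in((T,(360,240)),(S,(220,230))):
    w=(100,90) if s is T else (100,115)
    c=s["img"][y0:y0+w[1],x0:x0+w[0],::-1];tile.append(cv2.resize(c,(400,460 if s is S else 360),interpolation=cv2.INTER_CUBIC))
    m=cv2.inRange(cv2.cvtColor(s["img"],cv2.COLOR_RGB2HSV),(18,120,100),(35,255,255))
    m[:, :]=cv2.morphologyEx(m,cv2.MORPH_CLOSE,np.ones((7,7)))
    roi=np.zeros_like(m);roi[y0:y0+w[1],x0:x0+w[0]]=m[y0:y0+w[1],x0:x0+w[0]]
    c=max(cv2.findContours(roi,cv2.RETR_EXTERNAL,cv2.CHAIN_APPROX_NONE)[0],key=cv2.contourArea)
    M=cv2.moments(c);print(M["m10"]/M["m00"],M["m01"]/M["m00"],cv2.boxPoints(cv2.minAreaRect(c)).tolist(), cv2.approxPolyDP(c,4,True).reshape(-1,2).tolist())
    if s is T: ct=(M["m10"]/M["m00"],M["m01"]/M["m00"]);print(onz(T,cv2.boxPoints(cv2.minAreaRect(c)),115))
    else: print(tri(T,ct,S,(M["m10"]/M["m00"],M["m01"]/M["m00"])))
tile[0]=np.vstack([tile[0],np.zeros((100,400,3),np.uint8)])
cv2.imwrite("pics/c.png",np.hstack(tile))
E
```

```text
403.2023575638507 286.9351669941061 [[389.3000183105469, 276.9000549316406], [408.5000305175781, 270.5000305175781], [417.2000427246094, 296.6000061035156], [398.0000305175781, 303.0000305175781]] [[408, 272], [390, 277], [398, 302], [416, 297]]
[[ 453.68963853 -115.01823155  115.        ]
 [ 463.62277905 -151.55300653  115.        ]
 [ 414.64312336 -163.50789208  115.        ]
 [ 404.96304526 -127.26337072  115.        ]]
262.6578947368421 261.24970760233913 [[248.4103546142578, 257.1676025390625], [275.3121032714844, 253.0288848876953], [277.20806884765625, 265.35260009765625], [250.30630493164062, 269.4913330078125]] [[277, 264], [273, 254], [249, 258], [252, 268]]
(array([ 433.28860143, -138.6543159 ,  118.46035021]), np.float64(0.34466576745429345))
```

View pics/c.png

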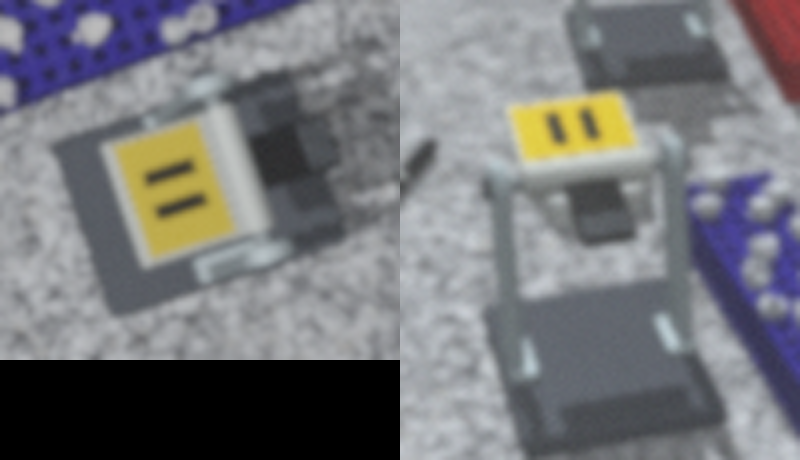

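The crops show the white hub bar at about (421.7,281) px between the cheeks (cheek tops about (411,261) and (421,304)), the black tab to its right at about (430,278), and the board slightly raised on +y.

```bash
python3 - <<'E'
from h import *
T=snapshot("top");S=snapshot("side")
f=lambda x,y:(360+x/4,240+y/4); g=lambda x,y:(220+(x-400)/4,230+y/4)
print("cheek tops",onz(T,[f(208,85),f(243,258)],122), onz(S,[g(500,178),g(668,140)],122))
print("hub",onz(T,[f(247,165)],112),"tab end",onz(T,[f(308,148)],100))
print("foot left corners",onz(T,[f(57,145),f(115,312)],14))
print("tab end tri",tri(T,f(300,148),S,g(603,225)))
s=sense();print(s["joint_pos"])
E
```

```text
cheek tops [[ 479.52378328 -158.24471809  122.        ]
 [ 399.4839561  -167.40677918  122.        ]] [[ 406.00614148 -200.20921846  122.        ]
 [ 480.62859125 -165.90703354  122.        ]]
hub [[ 442.66381779 -175.01078691  112.        ]] tab end [[ 450.28484223 -206.97745893  100.        ]]
foot left corners [[ 468.2929753   -98.36751977   14.        ]
 [ 382.29018479 -121.57684124   14.        ]]
tab end tri (array([ 450.90687709, -203.55937911,   98.29940669]), np.float64(0.4517313608369276))
[-7.34197465e+01  7.48928175e+00  8.52900391e+01 -1.15051252e-03
  8.72617208e+01 -4.89298089e+00]
```

```bash
python3 -m jog '0 0 0 0 0 0.108 1; 0.4 -0.34 0 0 0 0 1; 0.4 -0.34 0 0 0 0 1; 0.4 -0.34 0 0 0 0 1; 0.4 -0.34 0 0 0 0 1' 20; python3 -m jog '0.4 -0.34 0 0 0 0 1; 0.4 -0.34 0 0 0 0 1; 0.35 -0.34 0 0 0 0 1; 0.35 -0.34 0 0 0 0 1; 0 0 0 0 0 0 1'
```

```text
time: 0.92
tool_pos: [339.7, -384.1, 404.8]
tcp_rot: [180.0, -0.0, 15.0]
ft_force: [0.9, -0.4, 0.8]
finger_gap: 0.1
grip_force: 0.0
time: 1.55
tool_pos: [450.0, -212.8, 404.8]
tcp_rot: [-180.0, -0.0, 15.3]
ft_force: [-0.5, -0.4, -0.6]
finger_gap: 0.1
grip_force: 0.0
```

```bash
python3 -m jog '0.02 0 0.5 0 0 0 1; 0 0 0.45 0 0 0 1; 0 0 0 0 0 0 1'; python3 - <<'E'
from h import *
T=snapshot("top");S=snapshot("side")
a=cv2.resize(T["img"][220:320,350:470],(400,333),interpolation=3);b=cv2.resize(S["img"][200:360,200:340],(400,457),interpolation=3)
a=np.vstack([a,np.zeros((124,400,3),np.uint8)])
cv2.imwrite("pics/d.png",np.hstack([a,b])[:,:,::-1])
E
```

```text
time: 1.92
tool_pos: [448.7, -214.6, 305.8]
tcp_rot: [-179.7, 0.3, 15.0]
ft_force: [-0.2, 1.0, 0.3]
finger_gap: 0.1
grip_force: 0.0
```

View pics/d.png

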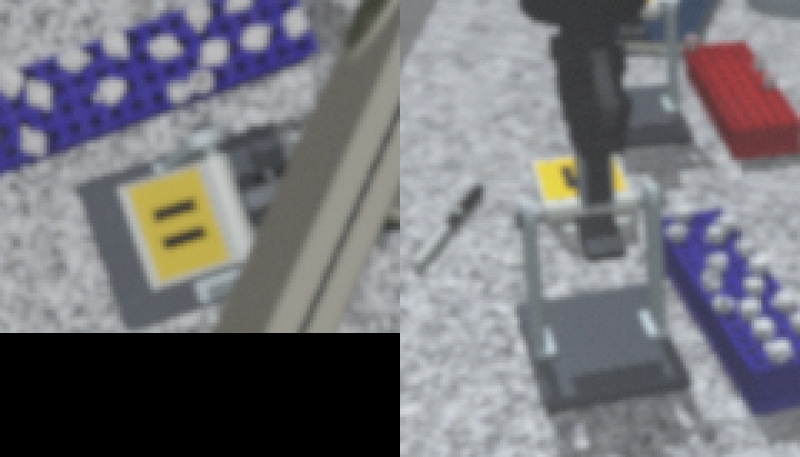

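The side view shows the shut fingertip (600,245 in the crop) centred between the cheeks, above the tab. I'll push it down gently.

```bash
python3 -m jog '0.02 0 0.1 0 0 0 1; 0 0 0.1 0 0 0 1; 0 0 0.08 0 0 0 1; 0 0 0.06 0 0 0 1'; python3 -m jog '0 0 0.06 0 0 0 1; 0 0 0.06 0 0 0 1; 0 0 0.06 0 0 0 1; 0 0 0 0 0 0 1'; python3 - <<'E'
from h import *
S=snapshot("side")
b=cv2.resize(S["img"][200:360,200:340],(525,600),interpolation=3)
cv2.imwrite("pics/e.png",b[:,:,::-1])
E
```

```text
time: 2.52
tool_pos: [452.5, -214.3, 275.1]
tcp_rot: [-180.0, 0.0, 15.0]
ft_force: [-0.4, 0.5, 0.4]
finger_gap: 0.2
grip_force: 0.4
time: 3.02
tool_pos: [452.4, -214.2, 257.0]
tcp_rot: [-180.0, 0.0, 15.0]
ft_force: [-0.1, -0.8, -0.4]
finger_gap: -0.0
grip_force: 0.0
```

View pics/e.png

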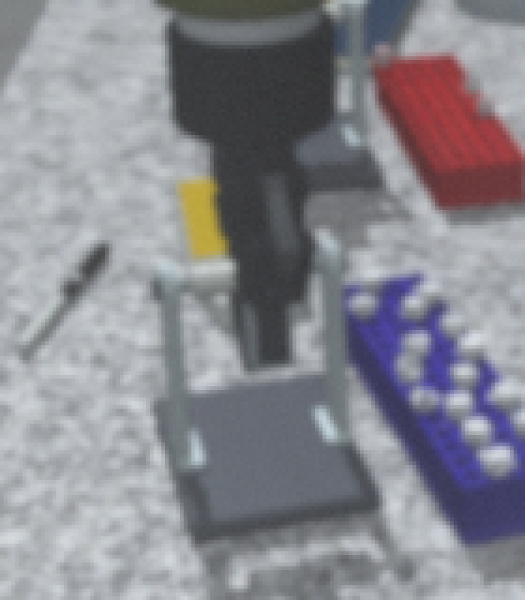

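The yellow board now stands at roughly 40–50°, and the stand hasn't moved. I'll raise the fingers and cross to the +y side.

```bash
python3 -m jog '0 0 -0.55 0 0 0 1; 0 0 -0.6 0 0 0 1; 0 -0.6 0 0 0 0 1; 0 -0.6 0 0 0 0 1; 0 0 0 0 0 0 1';  python3 - <<'E'
from h import *
T=snapshot("top");S=snapshot("side")
a=cv2.resize(T["img"][230:330,350:470],(400,333),interpolation=3);b=cv2.resize(S["img"][200:360,200:340],(400,457),interpolation=3)
a=np.vstack([a,np.zeros((124,400,3),np.uint8)])
cv2.imwrite("pics/f.png",np.hstack([a,b])[:,:,::-1])
E
```

```text
time: 3.7
tool_pos: [420.8, -95.6, 373.0]
tcp_rot: [-180.0, -0.1, 15.2]
ft_force: [0.2, -0.2, 0.3]
finger_gap: -0.2
grip_force: 0.0
```

View pics/f.png

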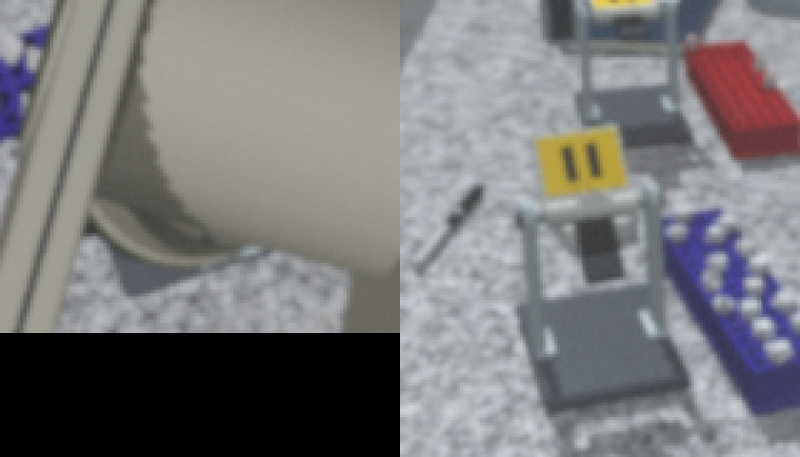

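```bash
python3 -m jog '0 0 0.35 0 0 0 1; 0 0 0.33 0 0 0 1; 0 0.1 0 0 0 0 1; 0 0.1 0 0 0 0 1; 0 0.08 0 0 0 0 1'; python3 -m jog '0 0.08 0 0 0 0 1; 0 0.08 0 0 0 0 1; 0 0.08 0 0 0 0 1; 0 0.08 0 0 0 0 1; 0 0.08 0 0 0 0 1'; python3 - <<'E'
from h import *
S=snapshot("side")
b=cv2.resize(S["img"][200:360,200:340],(525,600),interpolation=3)
cv2.imwrite("pics/g.png",b[:,:,::-1])
E
```

```text
time: 4.42
tool_pos: [429.9, -126.9, 307.1]
tcp_rot: [179.9, -0.1, 14.9]
ft_force: [0.5, 1.7, 0.9]
finger_gap: -0.3
grip_force: 0.9
time: 5.05
tool_pos: [439.5, -164.9, 305.5]
tcp_rot: [179.9, -0.0, 15.0]
ft_force: [-0.4, 0.7, 1.2]
finger_gap: 0.3
grip_force: 0.6
```

View pics/g.png

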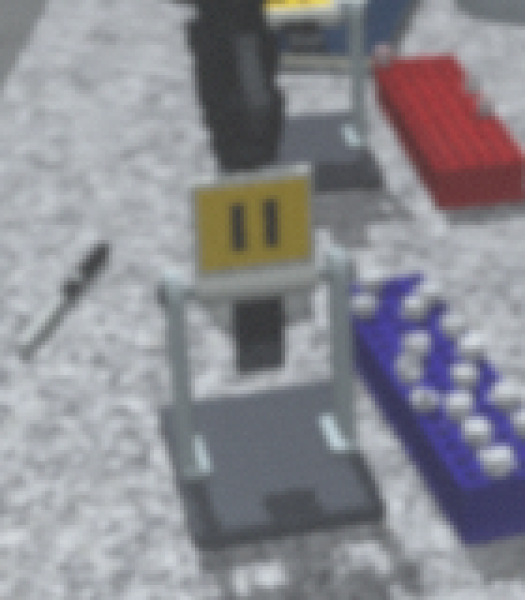

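The board is now about upright, slightly past, and the stand hasn't moved. I'll continue over and down.

```bash
python3 -m jog '0 0.1 -0.06 0 0 0 1; 0 0.1 -0.06 0 0 0 1; 0 0.1 0 0 0 0 1; 0 0.1 0.08 0 0 0 1; 0 0.03 0.08 0 0 0 1'; python3 -m jog '0 0.02 0.06 0 0 0 1; 0 0 0.05 0 0 0 1; 0 0 0.03 0 0 0 1; 0 0 0 0 0 0 1'
```

```text
time: 5.72
tool_pos: [450.3, -206.4, 299.9]
tcp_rot: [-180.0, 0.0, 15.0]
ft_force: [-0.2, -0.0, 0.3]
finger_gap: 0.1
grip_force: 0.3
time: 6.22
tool_pos: [450.8, -207.4, 286.7]
tcp_rot: [-180.0, -0.0, 15.0]
ft_force: [-0.3, 0.5, -0.2]
finger_gap: 0.2
grip_force: 0.0
```

```bash
for i in 1; do python3 -m jog '0 0 0.01 0 0 0 1; 0 0 0.01 0 0 0 1; 0 0 0 0 0 0 1'; done; python3 -m jog '0 0 0.01 0 0 0 1; 0 0 0 0 0 0 1; 0 0 0 0 0 0 1'
```

```text
time: 6.6
tool_pos: [451.0, -207.5, 286.2]
tcp_rot: [180.0, -0.0, 15.0]
ft_force: [-6.3, 4.3, 12.5]
finger_gap: 0.0
grip_force: 6.4
time: 6.98
tool_pos: [451.0, -207.5, 286.0]
tcp_rot: [180.0, -0.0, 15.0]
ft_force: [-9.3, 6.0, 20.0]
finger_gap: -0.2
grip_force: 9.9
```

It's pressed firmly on the stop. I'll retreat straight up and away, then check.

```bash
python3 -m jog '0 0 -0.03 0 0 0 1; 0 0 -0.3 0 0 0 1; 0 0 -0.6 0 0 0 1; 0 0.4 -0.3 0 0 0 1; -0.3 0.5 0 0 0 0 1'; python3 -m jog '-0.3 0.5 0 0 0 0 1; -0.3 0.5 0 0 0 0 1; -0.3 0.5 0 0 0 0 1; -0.3 0.5 0 0 0 0 1; 0 0 0 0 0 0 1'; python3 - <<'E'
from h import *
T=snapshot("top");S=snapshot("side")
a=cv2.resize(T["img"][220:320,350:470],(400,333),interpolation=3);b=cv2.resize(S["img"][200:360,200:340],(400,457),interpolation=3)
a=np.vstack([a,np.zeros((124,400,3),np.uint8)])
cv2.imwrite("pics/i.png",np.hstack([a,b])[:,:,::-1])
c=[]
for s,(x0,x1,y0,y1) in((T,(400,470,240,320)),(S,(230,310,240,310))):
    m=cv2.inRange(cv2.cvtColor(s["img"],cv2.COLOR_RGB2HSV),(40,70,40),(90,255,255));r=np.zeros_like(m);r[y0:y1,x0:x1]=m[y0:y1,x0:x1]
    r=cv2.morphologyEx(r,cv2.MORPH_CLOSE,np.ones((9,9)))
    k=max(cv2.findContours(r,0,1)[0],key=cv2.contourArea);M=cv2.moments(k);c.append((M["m10"]/M["m00"],M["m01"]/M["m00"]));print(cv2.contourArea(k),c[-1])
print(tri(T,c[0],S,c[1]))
E
```

```text
time: 7.6
tool_pos: [446.8, -302.8, 410.8]
tcp_rot: [179.7, -0.3, 15.2]
ft_force: [0.8, -1.0, -0.7]
finger_gap: 0.2
grip_force: 0.0
time: 8.22
tool_pos: [378.8, -529.9, 404.9]
tcp_rot: [-179.9, 0.1, 14.7]
ft_force: [1.3, 0.6, -0.4]
finger_gap: 0.2
grip_force: 0.0
547.0 (440.4872029250457, 274.36471663619744)
270.0 (271.33827160493826, 281.73950617283947)
(array([ 453.44813825, -211.29074528,  111.53457577]), np.float64(0.23673118503924995))
```

View pics/i.png

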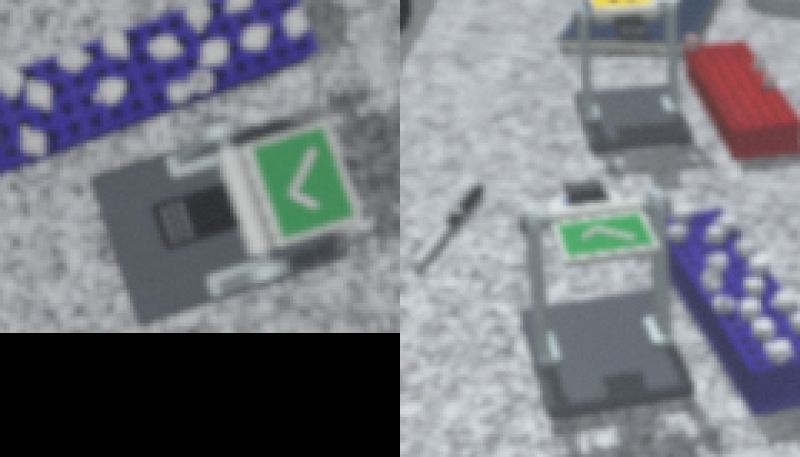

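Green is up and level (face z ≈ 111.5 mm). The foot looks slightly shifted, so I'll measure it from the cheeks' and foot's pixels in the before and after pictures.

```bash
python3 - <<'E'
from h import *
A={n:cv2.imread(f"pics/{n}0.png")[:,:,::-1].copy() for n in("top","side")}
S={n:snapshot(n) for n in A}
for n,(x0,y0,w,h),z in(("top",(376,268,22,46),14),("side",(240,305,65,45),14)):
    g=[cv2.cvtColor(i,cv2.COLOR_RGB2GRAY) for i in(A[n],S[n]["img"])]
    t=g[0][y0-4:y0+h+4,x0-8:x0+w]
    t=t if n=="top" else g[0][y0:y0+h,x0:x0+w]
    r=cv2.matchTemplate(g[1][y0-25:y0+h+25,x0-35:x0+w+35],t,cv2.TM_CCOEFF_NORMED);_,v,_,l=cv2.minMaxLoc(r)
    ox,oy=(x0-8,y0-4) if n=="top" else (x0,y0)
    d=(l[0]+x0-35-ox,l[1]+y0-25-oy);c=(x0+w/2,y0+h/2)
    p=onz(S[n],[c,(c[0]+d[0],c[1]+d[1])],z);print(n,v,d,p[1]-p[0])
E
```

```text
top 0.5684645175933838 (4, -2) [ 3.61429058 -8.46385153  0.        ]
side 0.9329949617385864 (1, 2) [ 2.21517869 -6.85647977  0.        ]
```

```bash
python3 -c "
from bench import *
print(hand_in())"
```

```text
the job is handed in; nothing more can be done
None
```

The blue rack's flag is flipped over and lies flat, green face up, and the job is handed in; its stand slid about 8 mm toward the robot's right while I pushed, and I left it there; nothing else was touched.

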